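# Put away the handful from an ashing run

## Robot

A 7-joint arm with a two-finger parallel gripper is mounted at the origin on the work surface; the furniture and walls round the work are solid. World frame = base frame: x ahead of the robot, y to its left, z up, the work surface at z = 0. Lengths are in m, angles in rad, forces in N, time in s.
With the tool pointing down it reaches from about 0.4 to 0.85 m from the base axis. Payload 4.5 kg.
Tool frame: the origin (TCP) lies where the fingers leave the gripper's body, on its centre line; the fingertips stand 64 mm ahead of it and the grasp point (between the pads) lies 45 mm ahead of it; z points along the fingers, y is the line along which they close (so a half turn about z gives the same grasp; the last joint's range is limited). The gripper opens to 88 mm and grips with 3 to 60 N. Pads are 18 mm wide; open, the fingers measure 123 mm over their backs; the gripper's body (75 mm by 187 mm) begins 45 mm behind the grasp point.
Start: joints at [-1.273, 0.689, -0.195, 1.565, 0.157, 0.902, -0.215], TCP at [0.163, 0.603, 0.303] pointing down, gripper open.
Joint ranges: [-3.01, 3.01], [-0.46, 2.08], [-1.47, 1.51], [0.13, 2.56], [-1, 4.14], [0.04, 2.09], [-2.66, 2.66]. Speed limits (rad/s): [2.57, 2.57, 3.14, 3.14, 3.14, 3.14, 3.14].

## Interface

Orientations are given as a unit quaternion [x, y, z, w].
In Python, from plant import r gives the robot as it stands.
- The arm moves only by the tool play_rows, never from a script. Its arguments are lists of equal length, an entry for each row: "translation": the shift along the tool's x, y, z in m, a list of three; "delta_rot": the turn, a rotation vector about the tool's x, y, z in degrees, a list of three; "grip": the opening, from -1 (shut) to 1 (fully open). In form: {"translation": [[x, y, z], ...], "delta_rot": [[rx, ry, rz], ...], "grip": [grip, ...]}. A call has 1 to 20 rows; each row shifts and turns the commanded pose from where the row before left it, along the tool's axes as they then stand; what a row does not reach is not made up. A row lasts 1/8 s, in which the tool goes at most 62.5 mm and 10.7 degrees, less where a joint would pass 70% of its speed; a pose out of reach is approached as far as the arm can. A call with a gripper value outside its range is refused whole. The fingers move at their own pace and stop on an object; "squeeze" is the grip in N (left out, the last holds). Time passes only in rows, so rows that do not move let the fingers close. It gives the time, the measured TCP pose, the force, the opening and the grip force at its end, in the units of the state.
- r.get_state(): the state, without advancing time (a new reading comes with each control period).
- r.snapshot(name): name is "scene" or "side" or "wrist"; returns the picture (400x640x3 uint8, blue, green, red); there is no depth.
- r.get_calibration(name): a dict with "intrinsics" (3x3 intrinsics, pixels), "eye" and "rotation" of the camera in the world. Camera axes: x right, y up, looking along -z (the intrinsics and any distortion apply to the point x, -y, -z); pixel columns grow to the right and rows downward; lengths in m; the calibration is good to about 2 mm. The wrist camera is an equidistant fisheye: a pixel r from the principal point sees the ray r / f radians off the axis. A picture is of the moment at which its call begins: read the wrist's pose just before it. get_calibration takes no time and is no camera call; for the wrist camera it gives the pose at the moment of the call.
- r.finish_job(): hands the job in; it is judged then, once.
Trained networks look in the newest picture that a camera, given by its name, has taken for a name from the list of things; names that differ only in an ending like _2 or _b are one class to them, and where a whole thing is asked for, a point or a joint stands for the part that bears it (a point fixed in the world has none). Each returns a list of dicts, best first, with "confidence" (0 to 1); they miss things now and then, are a little off and sometimes report something else, mostly with a low value. They report only what shows in the picture. A call takes as long as a camera call. They do not tell look-alikes from the thing itself.
- r.look_for(camera, target): "point" ([x, y, z] in m, in world coordinates, good to about 4 mm: the middle of the surface that is visible of it).
- r.silhouettes(camera, target): "pixels" (400x640 bool, what is visible of it).
The state is a dict: "clock": time; "q": joint angles; "qd": joint speeds; "joint_torque": joint torques, N m; "tool_pos": TCP position; "eef_rot": TCP orientation; "contact_force": force on the tool from outside, world axes, zero at the start; "moment": the same for the moment, N m; "opening": opening from 0.0 (shut) to 1.0 (fully open); "finger_force": force on a finger pad.
Only numpy, scipy, OpenCV 4.12 (cv2) and the standard library are available. Lean on these libraries where they do the work, as an engineer would, in place of code of your own. Each camera call takes 0.05 s, during which the arm holds its last target. There are 200 camera calls.

## Task

The ashing run is finished, so sort what it left on the bench: stand the porcelain crucible on the plate inside the blue desiccator, then close the desiccator with its pale green lid, centred so that it lies flat on the black gasket all round. Stand the green vial with the white cap (the sample to keep) in the free middle cell of the blue vial rack, the yellowish vial with the black cap (spent) in the yellow discard tray, and the pinkish brown dropper bottle with the black cap in the dark grey spill tray. Crucible, vials and dropper bottle must never be tipped over, and all stand upright and at rest at the end.

Things in the scene. Friction and masses are not known exactly. Their poses are not given: they have to be found in the camera images.
- crucible: White porcelain crucible, loose, an open cup 32 mm high that widens from 30 mm diameter at the foot to 43 mm at the rim; about 25 g. Origin: centre of its underside, z up. Can be gripped across the outside of the rim.
- lid: Pale green round desiccator lid lying knob up on the table, loose, 126 mm diameter with a flat underside; the disc is 9 mm thick, and on its middle stands a black knob about 24 mm across, from 9 to 34 mm above the underside; about 110 g. Origin: centre of the underside, z up through the knob.
- vial_green: Small glass vial with pale green contents and a white cap, loose, standing: 47 mm high in all, body 18 mm diameter up to 38 mm, cap 16 mm diameter above it; 12 g. Origin: centre of the underside, z up.
- vial_black: Small glass vial with yellowish contents and a black cap, loose, standing: same size and origin as the green one (47 mm high, body 18 mm diameter, cap 16 mm diameter from 38 mm up); 12 g.
- dropper: Pinkish brown dropper bottle with a black cap, loose, standing: 78 mm high, body 35 mm diameter up to 65 mm, cap 28 mm diameter above; about 60 g. Origin: centre of the underside, z up.
- desiccator: Low round desiccator base of dark blue plastic, open at the top, fixed. In it lies a white perforated plate, 101 mm diameter, its top 20 mm above the table. Mouth 108 mm diameter; flange 134 mm diameter outside; the black gasket on it (110 to 131 mm diameter), where the lid lies, is 62 mm above the table. Origin: centre of the underside on the table, z up the axis.
- vial_rack: Blue rack, 48 x 128 x 20 mm (its x, y, z), fixed, with three square cells in a row along its y, 40 mm apart, each 34 mm wide, floor 4 mm above the table. The outer two hold fixed yellowish vials with white caps (tops 51 mm above the table); the middle one is free. Origin: centre of the underside, straight under the middle cell.
- discard_tray: Yellow open tray, 100 x 90 x 25 mm outside (its x, y, z), walls and floor 3 mm, empty, fixed. Origin: centre of the underside, z up.
- spill_tray: Dark grey open tray with fine ribs on its floor, 95 x 120 x 25 mm outside (its x, y, z), walls and floor 3 mm, empty, fixed. Origin: centre of the underside, z up.
Things that resemble listed ones, but are neither listed nor needed, are in the scene too. What is shaped like the vial_green but purple is not meant.

How it is judged:
At the end, for the whole second after the job is handed in: Crucible on the plate inside the desiccator (36 mm of centre), lid flat on the gasket (11 mm of centre); green vial on the floor of the middle cell (14 mm), black-capped vial in the yellow tray, dropper bottle in the grey tray, on their floors; all four upright (0.15 rad) and at rest (horizontal distance between crucible and desiccator below 0.036 m and z of crucible in the frame of desiccator between 0.016 and 0.025 m and horizontal distance between lid and desiccator below 0.011 m and z of lid in the frame of desiccator between 0.058 and 0.066 m and angle between lid's own z axis and vertical below 0.06 rad and horizontal distance between vial_green and vial_rack below 0.014 m and z of vial_green in the frame of vial_rack between 0.001 and 0.009 m and x of vial_black in the frame of discard_tray between -0.042 and 0.042 m and y of vial_black in the frame of discard_tray between -0.037 and 0.037 m and z of vial_black in the frame of discard_tray between 0 and 0.008 m and x of dropper in the frame of spill_tray between -0.034 and 0.034 m and y of dropper in the frame of spill_tray between -0.046 and 0.046 m and z of dropper in the frame of spill_tray between 0 and 0.008 m and angle between each of crucible, vial_green, vial_black, dropper's own z axis and vertical below 0.15 rad and linear speed of each of crucible, vial_green, vial_black, dropper, lid below 0.02 m/s); the robot touches nothing.
It fails at once if the crucible, a vial or the dropper bottle is tipped over (more than 0.8 rad from upright) (angle between any of crucible, vial_green, vial_black, dropper's own z axis and vertical above 0.8 rad).
It also fails if it takes over 134 s, if anything falls off the work surface, if the arm or the gripper's body presses on something with over 40 N, if the wrist force passes 120 N, or if a joint passes its speed limit or range.

## Working session

There is one attempt and no reset: what is moved stays moved. The work goes in short steps, Python scripts to look and compute and a tool call to move; the robot and the scene stay as the last step left them, time stands still between calls to the robot, and variables do not carry over. Pictures are saved under pics/ and viewed, at most 14 in all, crops included, and the job is handed in when it is done.

Besides the shell and the picture viewer there is one more tool, called as name(argument=value, ...) on one line, values as JSON. play_rows: Moves the arm, as the interface text tells. Its arguments: {"type":"object","properties":{"translation":{"type":"array","items":{"type":"array","items":{"type":"number"}}},"delta_rot":{"type":"array","items":{"type":"array","items":{"type":"number"}}},"grip":{"type":"array","items":{"type":"number"}},"squeeze":{"type":"number"}},"required":["translation","delta_rot","grip"]}

```bash
ls; mkdir -p pics; python3 - <<'E'
from plant import r
import cv2,numpy as np
s=r.get_state(); print({k:np.round(v,3) for k,v in s.items()})
for n in ["scene","side"]:
    im=r.snapshot(n); cv2.imwrite(f"pics/{n}0.png",im)
    c=r.get_calibration(n); print(n,c["eye"],np.round(c["intrinsics"],1).tolist(),np.round(c["rotation"],3).tolist(), [k for k in c])
    for t in ["crucible","lid","vial_green","vial_black","dropper","desiccator","vial_rack","discard_tray","spill_tray"]:
        print(n,t,[(np.round(d["point"],3).tolist(),round(d["confidence"],2)) for d in r.look_for(n,t)])
print(r.get_state()["clock"])
E
```

```text
pics
{'clock': np.float64(0.0), 'q': array([-1.273,  0.69 , -0.195,  1.566,  0.157,  0.902, -0.215]), 'qd': array([-0.002, -0.002,  0.   ,  0.001, -0.002, -0.001, -0.001]), 'joint_torque': array([ 1.0000e-03, -5.2756e+01, -1.2660e+00, -1.5342e+01, -5.2000e-02,
        6.0000e-03,  0.0000e+00]), 'tool_pos': array([0.163, 0.603, 0.302]), 'eef_rot': array([ 0.131,  0.991, -0.001, -0.   ]), 'contact_force': array([ 0.363,  0.219, -0.368]), 'moment': array([ 0.009, -0.028, -0.006]), 'finger_force': np.float64(0.0), 'opening': np.float64(1.0)}
scene [-0.00709378 -0.8042171   0.87845859] [[515.6, 0.0, 315.1], [0.0, 515.6, 199.9], [0.0, 0.0, 1.0]] [0.391, -0.11, -0.267, 0.874] ['intrinsics', 'eye', 'rotation']
scene crucible [([0.418, 0.222, 0.021], 0.65)]
scene lid [([0.572, 0.173, 0.011], 0.83)]
scene vial_green [([0.454, -0.089, 0.031], 0.72), ([0.459, -0.162, 0.035], 0.71), ([0.505, -0.124, 0.029], 0.65)]
scene vial_black [([0.394, -0.24, 0.026], 0.53)]
scene dropper [([0.476, 0.061, 0.051], 0.63), ([0.392, -0.24, 0.028], 0.57)]
scene desiccator [([0.639, 0.0, 0.04], 0.85)]
scene vial_rack [([0.493, -0.381, 0.022], 0.6)]
scene discard_tray [([0.512, 0.344, 0.011], 0.8)]
scene spill_tray [([0.601, -0.222, 0.004], 0.85)]
side [ 0.09820445 -0.84267517  0.66446307] [[376.8, 0.0, 323.9], [0.0, 376.8, 197.9], [0.0, 0.0, 1.0]] [0.456, -0.103, -0.215, 0.857] ['intrinsics', 'eye', 'rotation']
side crucible []
side lid []
side vial_green [([0.45, -0.091, 0.028], 0.52), ([0.505, -0.131, 0.029], 0.52)]
side vial_black [([0.389, -0.235, 0.031], 0.59)]
side dropper [([0.476, 0.064, 0.046], 0.68)]
side desiccator [([0.637, -0.003, 0.041], 0.58)]
side vial_rack [([0.495, -0.382, 0.022], 0.64)]
side discard_tray [([0.497, -0.384, 0.024], 0.74), ([0.511, 0.353, 0.013], 0.7)]
side spill_tray [([0.605, -0.225, 0.005], 0.75)]
1.0
```

View pics/scene0.png

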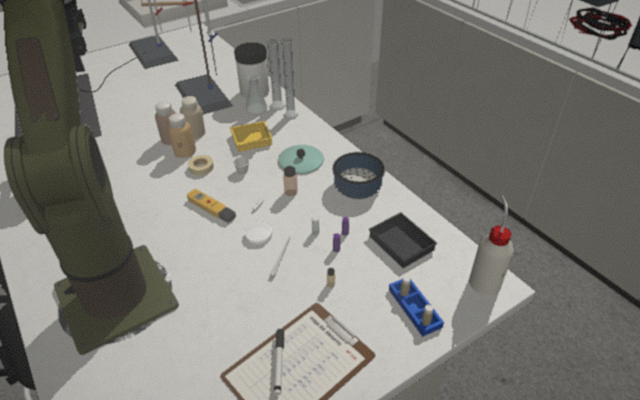

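View pics/side0.png

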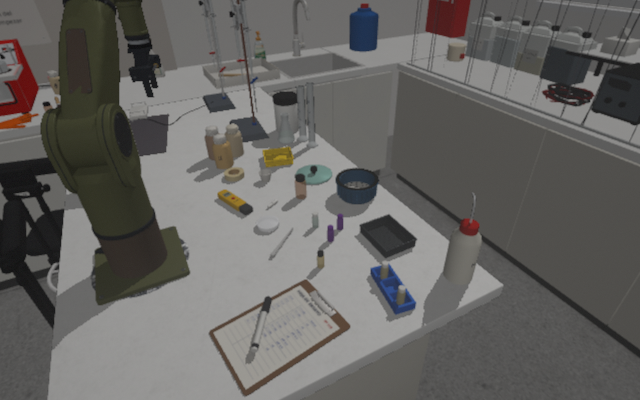

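Scene view: desiccator (358,175), lid (300,158), crucible (242,163) with a tape roll beside it (201,163), dropper (290,180) with other brown bottles at (165-192,120), rack (415,305), yellow tray (251,136), grey tray (403,240).
Vial candidates: green/white cap at (315,226), purple at (345,226) and (337,242), black cap at (331,277). I'll confirm these in a crop.

```bash
cat > h.py <<'E'
from plant import r
import cv2,numpy as np
from scipy.spatial.transform import Rotation as R
def cal(n):
    c=r.get_calibration(n); K=np.array(c["intrinsics"]); return n,K,np.array(c["eye"]),R.from_quat(c["rotation"])
def rays(c,px):
    n,K,e,q=c; px=np.atleast_2d(px).astype(float)
    u=(px[:,0]-K[0,2])/K[0,0]; v=(px[:,1]-K[1,2])/K[1,1]
    if n=="wrist":
        t=np.hypot(u,v)+1e-12; d=np.c_[np.sin(t)*u/t,-np.sin(t)*v/t,-np.cos(t)]
    else: d=np.c_[u,-v,-np.ones(len(u))]
    d=q.apply(d); return d/np.linalg.norm(d,axis=1)[:,None]
def plane(c,px,z):
    d=rays(c,px); return (c[2]+d*((z-c[2][2])/d[:,2])[:,None])[:,:2]
def proj(c,P):
    n,K,e,q=c; p=q.inv().apply(np.atleast_2d(P)-e); p=p*[1,-1,-1]
    if n=="wrist":
        rr=np.hypot(p[:,0],p[:,1])+1e-12; t=np.arctan2(rr,p[:,2]); u,v=p[:,0]/rr*t,p[:,1]/rr*t
    else: u,v=p[:,0]/p[:,2],p[:,1]/p[:,2]
    return np.c_[u*K[0,0]+K[0,2],v*K[1,1]+K[1,2]]
def tri(obs): # [(cal,px)]
    A=np.zeros((3,3));b=np.zeros(3)
    for c,px in obs:
        d=rays(c,px)[0];M=np.eye(3)-np.outer(d,d);A+=M;b+=M@c[2]
    return np.linalg.solve(A,b)
def cont(m):
    cs,_=cv2.findContours(m.astype(np.uint8),cv2.RETR_EXTERNAL,cv2.CHAIN_APPROX_NONE)
    return max(cs,key=cv2.contourArea)[:,0,:]
def st():
    s=r.get_state(); e=R.from_quat(s["eef_rot"]).as_matrix()
    print("t %.2f tcp %s y-axis %s open %.3f f %.1f F %s"%(s["clock"],np.round(s["tool_pos"],4),np.round(e[:,1],3),s["opening"]*.088,s["finger_force"],np.round(s["contact_force"],1)))
    return s
E
python3 - <<'E'
from h import *
im=r.snapshot("scene"); c=cal("scene")
for t,z in [("vial_rack",.02),("discard_tray",.025),("spill_tray",.025),("desiccator",.062)]:
    for d in r.silhouettes("scene",t)[:1]:
        k=cont(d["pixels"]); w=plane(c,k,z).astype(np.float32)*1000
        print(t,d["confidence"],cv2.minAreaRect(w))
for n,p in [("bottles",[165,142]),("b2",[181,155]),("b3",[192,137]),("wash",[485,290]),("tape",[201,170]),("cyl",[291,117]),("flask",[256,111]),("stand",[228,105])]: print(n,plane(c,p,0).round(3))
cv2.imwrite("pics/crop.png",cv2.resize(im[110:330,150:450],(800,587),interpolation=cv2.INTER_CUBIC))
E
```

```text
vial_rack 0.77 ((499.7048034667969, -380.2621154785156), (139.66165161132812, 57.389068603515625), 81.28624725341797)
discard_tray 0.79 ((507.214111328125, 328.0401916503906), (133.22593688964844, 110.26475524902344), 72.71610260009766)
spill_tray 0.76 ((594.4871215820312, -227.56906127929688), (114.99922943115234, 138.4788360595703), 0.09716911613941193)
desiccator 0.83 ((625.5245971679688, -24.14739990234375), (181.26783752441406, 129.75579833984375), 54.96311569213867)
bottles [[0.297 0.476]]
b2 [[0.311 0.389]]
b3 [[0.372 0.454]]
wash [[ 0.657 -0.426]]
tape [[0.329 0.294]]
cyl [[0.669 0.377]]
flask [[0.596 0.47 ]]
stand [[0.54  0.553]]
```

View pics/crop.png

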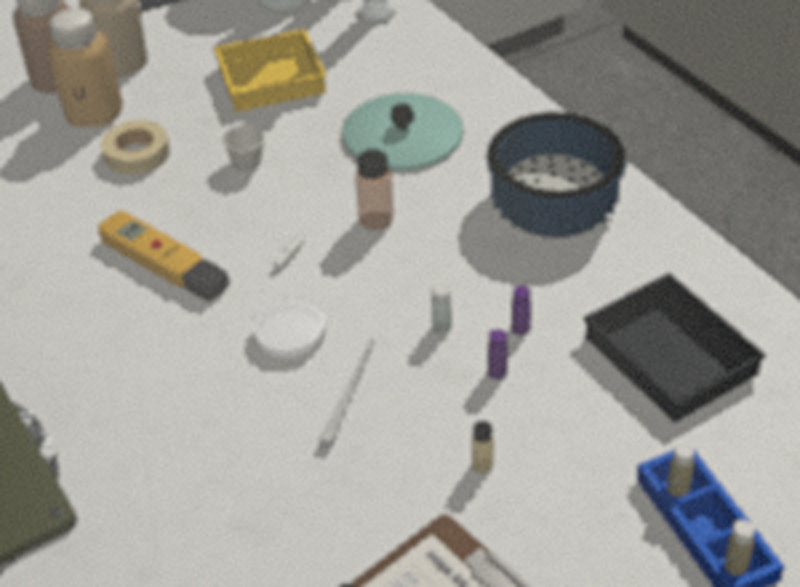

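Confirmed: the vial at crop (441,310) is green-grey with a white cap, which makes it the sample. The vials at (521,310) and (498,353) are purple decoys. The one at (482,447) has a black cap and yellowish contents. The dropper is at (374,190) and the crucible at (243,147).

play_rows(translation=[[0,0,0],[0,0,0],[0,0,0],[0,0,0],[0,0,0],[0,0,0],[0,0,0],[0,0,0]], delta_rot=[[0,0,9.4],[0,0,9.4],[0,0,9.4],[0,0,9.4],[0,0,9.4],[0,0,9.4],[0,0,9.4],[0,0,9.2]], grip=[1,1,1,1,1,1,1,1])

```text
clock: 2.25
tool_pos: [0.1628, 0.6034, 0.3028]
eef_rot: [0.71, 0.705, -0.0, -0.0]
contact_force: [0.1, 0.0, -0.6]
opening: 1.0
finger_force: 0.0
```

play_rows(translation=[[-0.02,0.012,0],[-0.038,0.024,0],[-0.038,0.024,0],[-0.038,0.024,0],[-0.038,0.024,0],[-0.038,0.024,0],[-0.038,0.024,0],[-0.038,0.024,0],[-0.038,0.024,0],[-0.038,0.024,0],[-0.038,0.024,0],[-0.038,0.024,0],[-0.02,0.02,0],[0,0,0],[0,0,0]], delta_rot=[[0,0,0],[0,0,0],[0,0,0],[0,0,0],[0,0,0],[0,0,0],[0,0,0],[0,0,0],[0,0,0],[0,0,0],[0,0,0],[0,0,0],[0,0,0],[0,0,0],[0,0,0]], grip=[1,1,1,1,1,1,1,1,1,1,1,1,1,1,1])

```text
clock: 4.12
tool_pos: [0.4573, 0.1458, 0.3026]
eef_rot: [0.707, 0.707, -0.0, -0.001]
contact_force: [-0.5, -0.1, -0.9]
opening: 0.997
finger_force: 0.0
```

```bash
python3 - <<'E'
from h import *
st(); c=cal("wrist"); im=r.snapshot("wrist"); cv2.imwrite("pics/w0.png",im)
print(c[2],c[3].as_matrix().round(3).tolist(),c[1].round(1).tolist())
for t in ["crucible","lid","vial_green","vial_black","dropper","desiccator","vial_rack","discard_tray","spill_tray"]:
    print(t,[(np.round(d["point"],3).tolist(),round(d["confidence"],2)) for d in r.look_for("wrist",t)])
for k,p in dict(cru=(.418,.222,.032),lid=(.572,.173,.034),dro=(.476,.061,.078),des=(.639,0,.062),vg=(.454,-.089,.047)).items(): print(k,proj(c,p).round(0))
E
```

```text
t 4.12 tcp [0.4573 0.1458 0.3026] y-axis [ 1.    -0.001 -0.001] open 0.088 f 0.0 F [-0.5 -0.1 -0.9]
[0.45713056 0.21984559 0.38478856] [[1.0, 0.001, 0.002], [-0.001, 0.957, 0.29], [-0.001, -0.29, 0.957]] [[309.7, 0.0, 324.7], [0.0, 309.7, 203.4], [0.0, 0.0, 1.0]]
crucible [([0.418, 0.222, 0.018], 0.9), ([0.57, 0.172, 0.01], 0.7)]
lid [([0.57, 0.171, 0.012], 0.57)]
vial_green [([0.461, -0.147, 0.009], 0.69), ([0.454, -0.078, 0.043], 0.63), ([0.512, -0.119, 0.028], 0.57)]
vial_black []
dropper [([0.477, 0.086, 0.063], 0.77)]
desiccator [([0.65, 0.044, 0.028], 0.89)]
vial_rack [([0.599, -0.165, 0.002], 0.43)]
discard_tray [([0.51, 0.331, 0.002], 0.62)]
spill_tray [([0.6, -0.164, 0.002], 0.51)]
cru [[290. 111.]]
lid [[423. 155.]]
dro [[342. 260.]]
des [[462. 291.]]
vg [[323. 342.]]
```

View pics/w0.png

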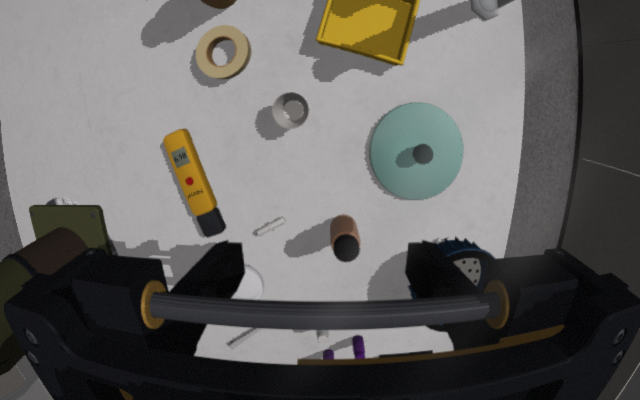

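Wrist view: crucible rim at (291,110), lid disc centre (417,150) with knob (423,154), dropper cap (347,248), discard tray (368,25). Positions agree with the networks.

```bash
python3 - <<'E'
from h import *
c=cal("wrist"); s=cal("scene"); r.snapshot("wrist"); r.snapshot("scene")
P={}
for t,z in [("crucible",.032),("lid",.009),("dropper",.078),("desiccator",.062)]:
    for n,cc in (("wrist",c),("scene",s)):
        for d in r.silhouettes(n,t)[:2]:
            k=cont(d["pixels"]); (x,y),rad=cv2.minEnclosingCircle((plane(cc,k,z)*1000).astype(np.float32))
            m=k.mean(0); print(t,n,round(d["confidence"],2),"px",m.round(1),"circle mm",round(x,1),round(y,1),"r",round(rad,1))
            P.setdefault(t,[]).append((cc,m))
    if len(P.get(t,[]))>1: print("  tri of centroids",tri([P[t][0],P[t][-1]]).round(4))
print("cap px",plane(c,[(347,248)],.078),"knob",plane(c,[(423,154)],.034),"tri knob",tri([(c,(423,154)),(s,(300.5,153))]).round(4),"tri cap",tri([(c,(347,248)),(s,(290,171))]).round(4),"tri cruc rim",tri([(c,(291,110)),(s,(241.5,159))]).round(4))
E
```

```text
crucible wrist 0.83 px [289.4 108.7] circle mm 417.2 223.6 r 22.4
crucible scene 0.51 px [241.8 163.5] circle mm 417.1 216.1 r 32.0
  tri of centroids [0.4191 0.2226 0.0282]
lid wrist 0.77 px [415.5 149.7] circle mm 573.6 173.5 r 63.5
lid wrist 0.25 px [466.9 257.7] circle mm 657.0 5.8 r 63.4
  tri of centroids [0.4578 0.2191 0.3848]
dropper wrist 0.88 px [343.8 236.8] circle mm 477.2 87.0 r 28.7
dropper scene 0.54 px [290.4 180.5] circle mm 460.4 37.4 r 55.5
  tri of centroids [0.4813 0.0724 0.042 ]
desiccator wrist 0.97 px [467.2 258.4] circle mm 630.0 35.9 r 52.3
desiccator scene 0.89 px [357.9 173.9] circle mm 620.9 -20.4 r 92.2
  tri of centroids [0.6619 0.0233 0.0141]
cap px [[0.48166502 0.07478765]] knob [[0.57314155 0.17291544]] tri knob [0.5753 0.172  0.0274] tri cap [0.4825 0.0721 0.0727] tri cruc rim [0.4211 0.2216 0.0431]
```

play_rows(translation=[[-0.02,0.01,0],[-0.04,0.015,0],[-0.04,0.015,0],[-0.04,0.015,0],[-0.04,0.015,0],[-0.04,0.015,0],[-0.03,0.01,0],[-0.016,0.005,0],[0,0,0],[0,0,0]], delta_rot=[[0,0,0],[0,0,0],[0,0,0],[0,0,0],[0,0,0],[0,0,0],[0,0,0],[0,0,0],[0,0,0],[0,0,0]], grip=[1,1,1,1,1,1,1,1,1,1])

```text
clock: 6.38
tool_pos: [0.5573, -0.1195, 0.3026]
eef_rot: [0.707, 0.707, 0.0, -0.001]
contact_force: [-0.5, 0.5, 1.1]
opening: 1.004
finger_force: 0.0
```

```bash
python3 - <<'E'
from h import *
st(); c=cal("wrist"); im=r.snapshot("wrist"); cv2.imwrite("pics/w1.png",im)
for t,z in [("desiccator",.062),("vial_green",.047),("lid",.009),("dropper",.078),("crucible",.032)]:
    for d in r.silhouettes("wrist",t)[:3]:
        k=cont(d["pixels"]); (x,y),rad=cv2.minEnclosingCircle((plane(c,k,z)*1000).astype(np.float32))
        print(t,round(d["confidence"],2),"px",k.mean(0).round(1),"circle mm",round(x,1),round(y,1),"r",round(rad,1))
a=np.linspace(0,6.28,60)
for cx,cy in [(.639,0)]:
    for p in proj(c,np.c_[cx+.067*np.cos(a),cy+.067*np.sin(a),0*a+.062]): cv2.circle(im,tuple(int(v) for v in p.round()),0,(0,255,255),-1)
cv2.imwrite("pics/w1.png",im)
E
```

```text
t 6.38 tcp [ 0.5573 -0.1195  0.3026] y-axis [ 1.     0.    -0.001] open 0.088 f 0.0 F [-0.5  0.5  1.1]
desiccator 0.71 px [398.5  77.7] circle mm 636.5 -5.3 r 66.5
vial_green 0.72 px [248.7 204.8] circle mm 468.2 -149.9 r 15.4
vial_green 0.68 px [284.8 180.4] circle mm 512.0 -121.0 r 12.7
vial_green 0.51 px [237.9 146.9] circle mm 458.8 -80.6 r 14.4
dropper 0.92 px [256.8  14. ] circle mm 487.6 59.6 r 26.2
```

View pics/w1.png

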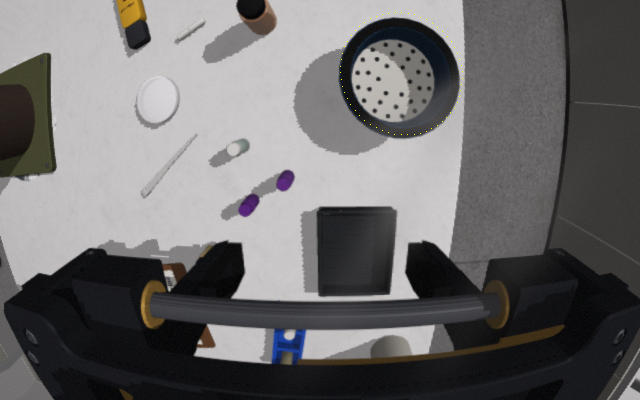

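Wrist view: desiccator flange (400,78), dropper (255,12), green vial with white cap (236,148), purple vials (285,180) and (249,205), spill tray (357,252). The rack is partly hidden at (288,345).

play_rows(translation=[[-0.02,-0.02,0],[-0.04,-0.03,0],[-0.04,-0.02,0],[-0.04,0,0],[-0.04,0,0],[-0.04,0,0],[-0.04,0,0],[-0.04,0,0],[-0.04,0,0],[-0.02,0,0],[-0.01,0,0],[0,0,0],[0,0,0]], delta_rot=[[0,0,0],[0,0,0],[0,0,0],[0,0,0],[0,0,0],[0,0,0],[0,0,0],[0,0,0],[0,0,0],[0,0,0],[0,0,0],[0,0,0],[0,0,0]], grip=[1,1,1,1,1,1,1,1,1,1,1,1,1])

```text
clock: 8.3
tool_pos: [0.4874, -0.4898, 0.3027]
eef_rot: [0.707, 0.707, 0.001, -0.0]
contact_force: [1.0, 0.2, -0.4]
opening: 1.001
finger_force: 0.0
```

```bash
python3 - <<'E'
from h import *
st(); c=cal("wrist"); im=r.snapshot("wrist")
for t,z in [("vial_rack",.02),("vial_black",.047),("spill_tray",.025),("vial_green",.047)]:
    for d in r.silhouettes("wrist",t)[:3]:
        k=cont(d["pixels"]); w=(plane(c,k,z)*1000).astype(np.float32)
        print(t,round(d["confidence"],2),"px",k.mean(0).round(1),"rect",np.round(np.hstack([np.atleast_1d(v) for v in cv2.minAreaRect(w)]),1))
cv2.imwrite("pics/w2.png",im)
E
```

```text
t 8.30 tcp [ 0.4874 -0.4898  0.3027] y-axis [ 1. -0.  0.] open 0.088 f 0.0 F [ 1.   0.2 -0.4]
vial_rack 0.88 px [335.9  82.8] rect [ 500.4 -380.2  129.8   50.    80.9]
spill_tray 0.67 px [416.1   7.8] rect [ 597.7 -283.7  103.7   26.7    7.5]
```

View pics/w2.png

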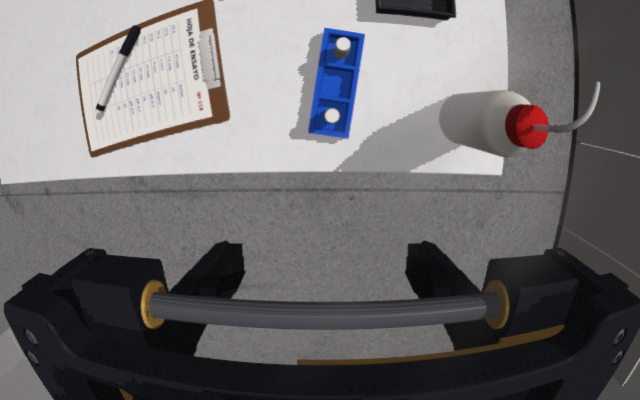

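Wrist view: rack at (336,83), caps of the fixed vials at (343,45) and (333,115), middle cell free, wash bottle to the right at (500,125). The rack is turned by about -9°. Next I'll look at the black-capped vial from close by.

play_rows(translation=[[0.02,-0.015,0.01],[0.03,-0.02,0.02],[0.04,-0.02,0.02],[0.04,-0.02,0.02],[0.02,-0.015,0.01],[0.01,-0.005,0],[0,0,0],[0,0,0]], delta_rot=[[0,0,0],[0,0,0],[0,0,0],[0,0,0],[0,0,0],[0,0,0],[0,0,0],[0,0,0]], grip=[1,1,1,1,1,1,1,1])

```text
clock: 9.55
tool_pos: [0.3932, -0.3324, 0.2233]
eef_rot: [0.708, 0.706, 0.0, 0.001]
contact_force: [0.2, -0.6, 0.3]
opening: 0.999
finger_force: 0.0
```

```bash
python3 - <<'E'
from h import *
st(); c=cal("wrist"); im=r.snapshot("wrist"); s=cal("scene"); r.snapshot("scene")
cv2.imwrite("pics/w3.png",im)
pts={}
for n,cc in (("wrist",c),("scene",s)):
    for d in r.silhouettes(n,"vial_black")[:2]:
        k=cont(d["pixels"]); print(n,round(d["confidence"],2),k.mean(0).round(1), k.min(0),k.max(0)); pts.setdefault(n,(cc,k.mean(0)))
    print(n,[(np.round(d["point"],3).tolist(),round(d["confidence"],2)) for d in r.look_for(n,"vial_black")])
if len(pts)==2: print("tri",tri(list(pts.values())).round(4))
h=im[:240]; 
g=(h.max(2)<70).astype(np.uint8)
n,l,stt,ce=cv2.connectedComponentsWithStats(g)
for i in range(1,n):
    if 60<stt[i,4]<3000: print("dark",stt[i],ce[i].round(1),plane(c,ce[i],.047).round(4))
E
```

```text
t 9.55 tcp [ 0.3932 -0.3324  0.2233] y-axis [ 1.    -0.003  0.002] open 0.088 f 0.0 F [ 0.2 -0.6  0.3]
wrist 0.66 [325.3  82.3] [316  72] [335  93]
wrist [([0.398, -0.231, 0.049], 0.53)]
scene [([0.389, -0.241, 0.023], 0.56), ([0.59, 0.031, 0.055], 0.24)]
dark [   0    0   87   50 2643] [32.9 17.2] [[ 0.0453 -0.1034]]
dark [386   0  24  23 326] [395.9  11.6] [[ 0.4534 -0.1692]]
dark [316  72  19  21 290] [324.8  81.1] [[ 0.3935 -0.2329]]
dark [149 139  26  43 590] [162.6 160.5] [[ 0.2434 -0.2953]]
dark [448 184   7  14  64] [451.1 190.2] [[ 0.5086 -0.3251]]
dark [436 221  10  19 103] [440.4 230.2] [[ 0.5024 -0.3641]]
```

View pics/w3.png

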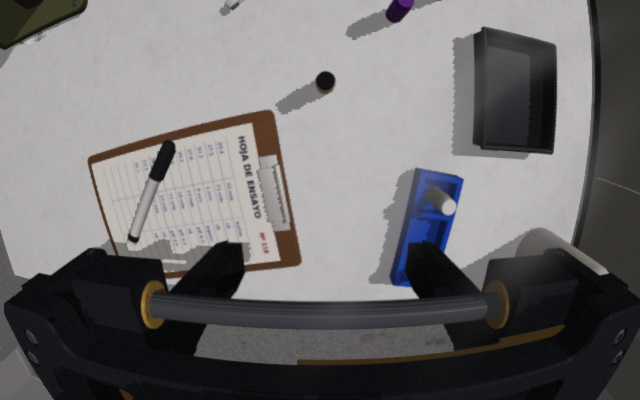

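Black-capped vial at (325,82), clear of its neighbours. It stands at about (0.393,-0.235).

play_rows(translation=[[0.02,0,0.01],[0.03,0,0.02],[0.03,0,0.02],[0.016,0,0.01],[0,0,0.02],[0,0,0.025],[0,0,0.02],[0,0,0.015],[0,0,0.004],[0,0,0],[0,0,0]], delta_rot=[[0,0,0],[0,0,0],[0,0,0],[0,0,0],[0,0,0],[0,0,0],[0,0,0],[0,0,0],[0,0,0],[0,0,0],[0,0,0]], grip=[0.2,0.2,0.2,0.2,0.2,0.2,0.2,0.2,0.2,0.2,0.2], squeeze=8)

```text
clock: 11.22
tool_pos: [0.396, -0.2372, 0.0821]
eef_rot: [0.708, 0.706, -0.001, -0.003]
contact_force: [-0.8, 0.9, -0.3]
opening: 0.6
finger_force: 0.0
```

play_rows(translation=[[0,0,0],[0,0,0],[0,0,0],[0,0,0],[0,0,0],[0,0,0],[0,0,0],[0,0,0]], delta_rot=[[0,0,0],[0,0,0],[0,0,0],[0,0,0],[0,0,0],[0,0,0],[0,0,0],[0,0,0]], grip=[0,-0.2,-0.4,-0.6,-0.8,-1,-1,-1])

```text
clock: 12.22
tool_pos: [0.3957, -0.2371, 0.0815]
eef_rot: [0.708, 0.706, -0.001, -0.003]
contact_force: [-0.7, 0.1, 0.4]
opening: 0.202
finger_force: 8.0
```

play_rows(translation=[[0,0,-0.01],[0,0,-0.02],[0,0,-0.04],[0,0,-0.04],[0,0,-0.03],[0,0,-0.02],[0.02,0.005,-0.01],[0.04,0.01,0],[0.04,0.01,0],[0.04,0.01,0],[0.04,0.01,0],[0.04,0.01,0],[0.04,0.01,0],[0.04,0.01,0],[0.04,0.01,0],[0.04,0.01,0],[0.04,0.01,0],[0.03,0.005,0],[0.01,0,0],[0,0,0]], delta_rot=[[0,0,0],[0,0,0],[0,0,0],[0,0,0],[0,0,0],[0,0,0],[0,0,0],[0,0,0],[0,0,0],[0,0,0],[0,0,0],[0,0,0],[0,0,0],[0,0,0],[0,0,0],[0,0,0],[0,0,0],[0,0,0],[0,0,0],[0,0,0]], grip=[-1,-1,-1,-1,-1,-1,-1,-1,-1,-1,-1,-1,-1,-1,-1,-1,-1,-1,-1,-1])

```text
clock: 14.72
tool_pos: [0.5071, 0.2216, 0.2527]
eef_rot: [0.708, 0.707, -0.001, -0.003]
contact_force: [0.5, 0.4, -1.2]
opening: 0.202
finger_force: 8.0
```

```bash
python3 - <<'E'
from h import *
st(); c=cal("wrist"); im=r.snapshot("wrist")
for t,z in [("discard_tray",.025),("crucible",.032),("lid",.009)]:
    for d in r.silhouettes("wrist",t)[:2]:
        k=cont(d["pixels"]); w=(plane(c,k,z)*1000).astype(np.float32)
        print(t,round(d["confidence"],2),"px",k.mean(0).round(1),"rect",np.round(np.hstack([np.atleast_1d(v) for v in cv2.minAreaRect(w)]),1))
cv2.imwrite("pics/w4.png",im)
E
```

```text
t 14.72 tcp [0.5071 0.2216 0.2527] y-axis [ 1.    -0.001 -0.006] open 0.018 f 8.0 F [ 0.5  0.4 -1.2]
discard_tray 0.82 px [327.4  72.8] rect [508.8 337.2  95.5 105.4  75.2]
crucible 0.78 px [240.8 185.8] rect [4.185e+02 2.228e+02 4.340e+01 4.270e+01 1.000e-01]
lid 0.78 px [385.4 216.6] rect [577.6 181.6 108.2 124.5  58.7]
```

View pics/w4.png

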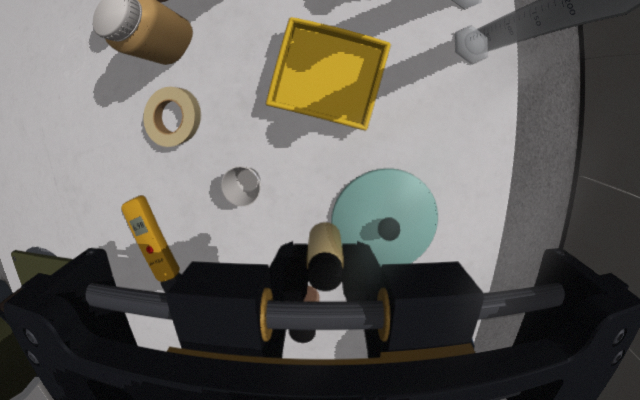

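Tray centred at (328,73), held vial upright in the fingers at (325,255), crucible at (241,186).

play_rows(translation=[[0.02,0,0],[0.035,0.001,0],[0.035,0.001,0.01],[0.02,0,0.02],[0.005,0,0.03],[0,0,0.035],[0,0,0.035],[0,0,0.02],[0,0,0.01],[0,0,0.005],[0,0,0],[0,0,0],[0,0,0]], delta_rot=[[0,0,0],[0,0,0],[0,0,0],[0,0,0],[0,0,0],[0,0,0],[0,0,0],[0,0,0],[0,0,0],[0,0,0],[0,0,0],[0,0,0],[0,0,0]], grip=[-1,-1,-1,-1,-1,-1,-1,-1,-1,-1,-1,-1,-1])

```text
clock: 16.55
tool_pos: [0.5093, 0.3378, 0.0886]
eef_rot: [0.708, 0.706, -0.0, -0.003]
contact_force: [1.1, -0.9, -0.1]
opening: 0.203
finger_force: 8.0
```

play_rows(translation=[[0,0,0.003],[0,0,0.001],[0,0,0],[0,0,0],[0,0,0],[0,0,0],[0,0,0],[0,0,-0.02],[0,0,-0.04],[0,0,-0.04],[-0.02,-0.02,-0.02],[-0.035,-0.03,0],[-0.035,-0.03,0],[-0.025,-0.011,0],[0,0,0],[0,0,0]], delta_rot=[[0,0,0],[0,0,0],[0,0,0],[0,0,0],[0,0,0],[0,0,0],[0,0,0],[0,0,0],[0,0,0],[0,0,0],[0,0,0],[0,0,0],[0,0,0],[0,0,0],[0,0,0],[0,0,0]], grip=[-1,-1,-0.5,-0.4,-0.3,-0.2,-0.1,-0.1,-0.1,-0.1,0,0.3,0.5,0.5,0.5,0.5])

```text
clock: 18.55
tool_pos: [0.4195, 0.2237, 0.2049]
eef_rot: [0.708, 0.707, 0.001, -0.003]
contact_force: [0.1, 0.9, 0.1]
opening: 0.749
finger_force: 0.0
```

```bash
python3 - <<'E'
from h import *
st(); c=cal("wrist"); r.snapshot("wrist")
for n in ("wrist","scene"):
    if n=="scene": r.snapshot(n)
    print(n,[(np.round(d["point"],3).tolist(),round(d["confidence"],2)) for d in r.look_for(n,"vial_black")],[(np.round(d["point"],3).tolist(),round(d["confidence"],2)) for d in r.look_for(n,"crucible")])
E
```

```text
t 18.55 tcp [0.4195 0.2237 0.2049] y-axis [ 1.    -0.001 -0.003] open 0.066 f 0.0 F [0.1 0.9 0.1]
wrist [([0.508, 0.343, 0.044], 0.76)] [([0.42, 0.216, 0.018], 0.58)]
scene [([0.506, 0.334, 0.028], 0.57), ([0.507, 0.34, 0.01], 0.42)] [([0.419, 0.224, 0.02], 0.45)]
```

play_rows(translation=[[0,0,0.02],[0,0,0.03],[0,0,0.03],[0,0,0.025],[-0.001,-0.001,0.015],[0,0,0.01],[0,0,0.004],[0,0,0],[0,0,0],[0,0,0],[0,0,0],[0,0,0],[0,0,0],[0,0,0],[0,0,0]], delta_rot=[[0,0,0],[0,0,0],[0,0,0],[0,0,0],[0,0,0],[0,0,0],[0,0,0],[0,0,0],[0,0,0],[0,0,0],[0,0,0],[0,0,0],[0,0,0],[0,0,0],[0,0,0]], grip=[0.5,0.5,0.5,0.5,0.5,0.5,0.5,0.5,0.3,0.2,0.1,-0.1,-0.3,-0.3,-0.3], squeeze=10)

```text
clock: 20.72
tool_pos: [0.4167, 0.2219, 0.0701]
eef_rot: [0.708, 0.706, -0.001, -0.003]
contact_force: [0.9, -0.3, 1.6]
opening: 0.439
finger_force: 9.8
```

play_rows(translation=[[0,0,-0.005],[0,0,-0.015],[0,0,-0.03],[0,0,-0.04],[0,0,-0.04],[0,0,-0.03],[0,0,-0.02],[0,0,0],[0,0,0]], delta_rot=[[0,0,0],[0,0,0],[0,0,0],[0,0,0],[0,0,0],[0,0,0],[0,0,0],[0,0,0],[0,0,0]], grip=[-0.3,-0.3,-0.3,-0.3,-0.3,-0.3,-0.3,-0.3,-0.3])

```text
clock: 21.85
tool_pos: [0.4171, 0.2211, 0.2498]
eef_rot: [0.708, 0.706, -0.001, -0.004]
contact_force: [-0.1, 0.7, 0.6]
opening: 0.439
finger_force: 9.9
```

```bash
python3 - <<'E'
from h import *
st(); c=cal("wrist"); im=r.snapshot("wrist"); s=r.snapshot("scene"); sd=r.snapshot("side"); 
p=proj(cal("scene"),[.417,.222,.195])[0].astype(int); q=proj(cal("side"),[.417,.222,.195])[0].astype(int); print(p,q)
f=lambda i,p:cv2.resize(i[max(p[1]-45,0):max(p[1]-45,0)+90,p[0]-60:p[0]+60],(400,300),interpolation=cv2.INTER_CUBIC)
cv2.imwrite("pics/g1.png",np.vstack([np.hstack([f(s,p),f(sd,q)]),cv2.resize(im[200:350,220:420],(800,600))[:300]]))
E
```

```text
t 21.85 tcp [0.4171 0.2211 0.2498] y-axis [ 1.    -0.002 -0.007] open 0.039 f 9.9 F [-0.1  0.7  0.6]
[232 110] [258 126]
```

View pics/g1.png

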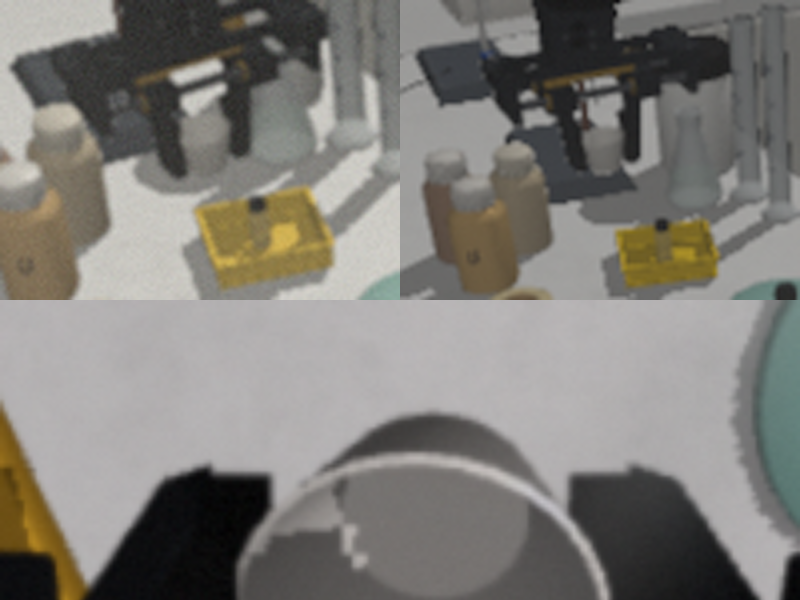

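The crucible is held upright (rim at (420,560) in the enlarged wrist crop), and the black-capped vial stands in the yellow tray at about (260,225).

play_rows(translation=[[-0.02,0.015,0],[-0.035,0.025,0],[-0.035,0.025,0],[-0.035,0.03,0],[-0.035,0.03,0],[-0.035,0.03,0],[-0.035,0.025,0],[-0.035,0.02,0],[-0.025,0.015,0],[-0.01,0.005,0],[0,0,0],[0,0,0]], delta_rot=[[0,0,0],[0,0,0],[0,0,0],[0,0,0],[0,0,0],[0,0,0],[0,0,0],[0,0,0],[0,0,0],[0,0,0],[0,0,0],[0,0,0]], grip=[-0.3,-0.3,-0.3,-0.3,-0.3,-0.3,-0.3,-0.3,-0.3,-0.3,-0.3,-0.3])

```text
clock: 23.5
tool_pos: [0.6365, -0.0773, 0.2474]
eef_rot: [0.707, 0.707, -0.001, -0.004]
contact_force: [0.1, -0.1, -0.9]
opening: 0.444
finger_force: 9.9
```

```bash
python3 - <<'E'
from h import *
st(); c=cal("wrist"); im=r.snapshot("wrist")
for d in r.silhouettes("wrist","desiccator")[:1]:
    k=cont(d["pixels"]); w=plane(c,k,.062); (x,y),rad=cv2.minEnclosingCircle((w*1000).astype(np.float32)); print(round(d["confidence"],2),x,y,rad,k.min(0),k.max(0),(cv2.fitEllipse((w*1000).astype(np.float32))))
# white plate fit at z=.020
g=((im.min(2)>110)).astype(np.uint8); 
from scipy.optimize import least_squares
gray=cv2.GaussianBlur(cv2.cvtColor(im,cv2.COLOR_BGR2GRAY),(3,3),0).astype(float)
# outer flange circle: maximise radial contrast bright outside/dark inside
a=np.linspace(0,2*np.pi,180)
def sc(cx,cy,R,z=.062):
    v=[]
    for rr in (R-.004,R+.004):
        p=proj(c,np.c_[cx+rr*np.cos(a),cy+rr*np.sin(a),0*a+z]).astype(np.float32)
        v.append(cv2.remap(gray.astype(np.float32),p[:,0],p[:,1],cv2.INTER_LINEAR,borderValue=0)[:,0])
    return np.median(np.abs(v[1]-v[0]))
best=max(((sc(x,y,.067),x,y) for x in np.arange(.627,.650,.001) for y in np.arange(-.013,.01,.001))); print(best)
a2=a
for cx,cy,col in [(best[1],best[2],(0,255,255))]:
  for R_,z in ((.067,.062),(.054,.062),(.0505,.02)):
    for p in proj(c,np.c_[cx+R_*np.cos(a),cy+R_*np.sin(a),0*a+z]): cv2.circle(im,tuple(int(v) for v in p.round()),0,col,-1)
cv2.imwrite("pics/w5.png",im)
E
```

```text
t 23.50 tcp [ 0.6365 -0.0773  0.2474] y-axis [ 1.     0.    -0.007] open 0.039 f 9.9 F [ 0.1 -0.1 -0.9]
0.71 637.778076171875 -4.659313201904297 66.53533935546875 [252  41] [404 188] ((637.603515625, -4.613828182220459), (130.0687713623047, 131.39810180664062), 95.93914794921875)
(np.float32(195.63672), np.float64(0.637), np.float64(-0.005000000000000006))
```

View pics/w5.png

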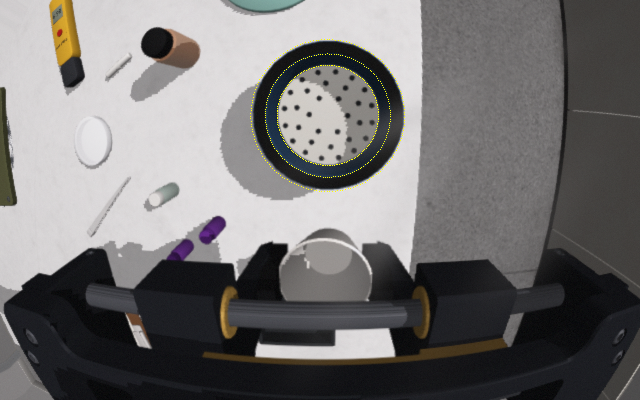

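The fitted circles lie on the flange, mouth and plate: desiccator at (0.637,-0.005). The crucible is upright at (326,265).

play_rows(translation=[[0.02,0,0],[0.03,0,0],[0.018,0,0],[0.005,0,0.01],[0,0,0.03],[0,0,0.035],[0,0,0.035],[0,0,0.025],[0,0,0.012],[0,0,0.006],[0,0,0],[0,0,0],[0,0,0]], delta_rot=[[0,0,0],[0,0,0],[0,0,0],[0,0,0],[0,0,0],[0,0,0],[0,0,0],[0,0,0],[0,0,0],[0,0,0],[0,0,0],[0,0,0],[0,0,0]], grip=[-0.3,-0.3,-0.3,-0.3,-0.3,-0.3,-0.3,-0.3,-0.3,-0.3,-0.3,-0.3,-0.3])

```text
clock: 25.22
tool_pos: [0.6367, -0.0056, 0.0957]
eef_rot: [0.708, 0.706, -0.0, -0.003]
contact_force: [-0.6, -0.4, -0.7]
opening: 0.442
finger_force: 9.9
```

play_rows(translation=[[0,0,0.002],[0,0,0.002],[0,0,0.001],[0,0,0],[0,0,0]], delta_rot=[[0,0,0],[0,0,0],[0,0,0],[0,0,0],[0,0,0]], grip=[-0.3,-0.3,-0.3,-0.3,-0.3])

```text
clock: 25.85
tool_pos: [0.6363, -0.0056, 0.0901]
eef_rot: [0.708, 0.706, -0.001, -0.003]
contact_force: [-1.0, 0.6, 2.7]
opening: 0.44
finger_force: 9.6
```

play_rows(translation=[[0,0,0],[0,0,0],[0,0,0],[0,0,0],[0,0,0],[0,0,0],[0,0,0],[0,0,-0.01],[0,0,-0.02],[0,0,-0.03],[0,0,-0.04],[0,0,-0.03],[0,0,0]], delta_rot=[[0,0,0],[0,0,0],[0,0,0],[0,0,0],[0,0,0],[0,0,0],[0,0,0],[0,0,0],[0,0,0],[0,0,0],[0,0,0],[0,0,0],[0,0,0]], grip=[-0.05,0,0.05,0.1,0.15,0.18,0.18,0.18,0.18,0.18,0.18,0.18,0.18])

```text
clock: 27.48
tool_pos: [0.6388, -0.0063, 0.2241]
eef_rot: [0.708, 0.706, 0.002, -0.001]
contact_force: [-0.2, 0.3, -1.1]
opening: 0.589
finger_force: 0.0
```

play_rows(translation=[[0.02,-0.012,0],[0.04,-0.025,0],[0.03,-0.02,0],[0.01,-0.009,0],[0,0,0],[0,0,0]], delta_rot=[[0,0,0],[0,0,0],[0,0,0],[0,0,0],[0,0,0],[0,0,0]], grip=[0.18,0.18,0.18,0.18,0.18,0.18])

```text
clock: 28.22
tool_pos: [0.5722, 0.0921, 0.2208]
eef_rot: [0.709, 0.706, -0.001, -0.002]
contact_force: [-0.4, 0.2, -0.1]
opening: 0.593
finger_force: 0.0
```

```bash
python3 - <<'E'
from h import *
st(); c=cal("wrist"); im=r.snapshot("wrist"); s=cal("scene"); si=r.snapshot("scene")
print("cruc scene",[(np.round(d["point"],3).tolist(),round(d["confidence"],2)) for d in r.look_for("scene","crucible")])
for d in r.silhouettes("wrist","lid")[:1]:
    k=cont(d["pixels"]); w=plane(c,k,.009); print(d["confidence"],cv2.minEnclosingCircle((w*1000).astype(np.float32)))
    m=np.zeros(im.shape[:2],np.uint8); cv2.fillPoly(m,[k],1)
    g=((im.max(2)<75)&(m>0)).astype(np.uint8); n,l,q,ce=cv2.connectedComponentsWithStats(g)
    for i in range(1,n):
        if q[i,4]>40: print("knob",q[i],ce[i],plane(c,ce[i],.034),plane(c,ce[i],.026))
p=(358,170); f=si[125:215,298:418]
cv2.imwrite("pics/w6.png",np.vstack([cv2.resize(f,(533,400),interpolation=cv2.INTER_CUBIC)]))
E
```

```text
t 28.23 tcp [0.5722 0.0921 0.2208] y-axis [ 1.    -0.004 -0.005] open 0.052 f 0.0 F [-0.4  0.2 -0.1]
cruc scene [([0.643, -0.002, 0.042], 0.53)]
0.6 ((575.3574829101562, 172.81936645507812), 63.36123275756836)
knob [315  92  28  27 584] [328.70034247 104.69349315] [[0.57468175 0.17282417]] [[0.57474301 0.17302889]]
```

View pics/w6.png

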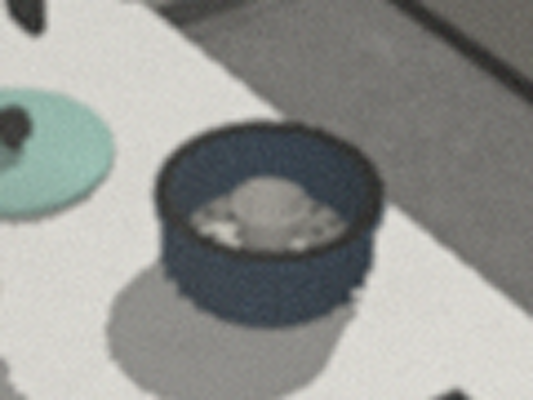

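Crucible stands upright on the plate at (270,215) in the crop. Next is the lid.

play_rows(translation=[[0.02,0.001,0],[0.035,0.001,0.005],[0.02,0.001,0.02],[0.005,0,0.035],[0,0,0.035],[0,0,0.025],[0,0,0.014],[0,0,0.006],[0,0,0],[0,0,0]], delta_rot=[[0,0,0],[0,0,0],[0,0,0],[0,0,0],[0,0,0],[0,0,0],[0,0,0],[0,0,0],[0,0,0],[0,0,0]], grip=[0.18,0.18,0.18,0.18,0.18,0.18,0.18,0.18,0.18,0.18], squeeze=25)

```text
clock: 29.68
tool_pos: [0.5741, 0.1747, 0.0818]
eef_rot: [0.708, 0.706, -0.0, -0.003]
contact_force: [0.4, -0.3, -0.9]
opening: 0.589
finger_force: 0.0
```

play_rows(translation=[[-0.001,0.001,0.002],[-0.001,0,0.002],[0,0,0.001],[0,0,0],[0,0,0],[0,0,0],[0,0,0],[0,0,0],[0,0,0],[0,0,0],[0,0,0]], delta_rot=[[0,0,0],[0,0,0],[0,0,0],[0,0,0],[0,0,0],[0,0,0],[0,0,0],[0,0,0],[0,0,0],[0,0,0],[0,0,0]], grip=[0.18,0.18,0.18,0,-0.2,-0.4,-0.6,-0.6,-0.6,-0.6,-0.6])

```text
clock: 31.05
tool_pos: [0.5746, 0.1726, 0.076]
eef_rot: [0.708, 0.706, -0.001, -0.003]
contact_force: [0.9, 0.0, 0.9]
opening: 0.256
finger_force: 25.0
```

play_rows(translation=[[0,0,-0.005],[0,0,-0.015],[0,0,-0.03],[0,0,-0.04],[0,0,-0.04],[0,0,-0.02],[0,0,0],[0,0,0]], delta_rot=[[0,0,0],[0,0,0],[0,0,0],[0,0,0],[0,0,0],[0,0,0],[0,0,0],[0,0,0]], grip=[-0.6,-0.6,-0.6,-0.6,-0.6,-0.6,-0.6,-0.6])

```text
clock: 32.05
tool_pos: [0.5748, 0.172, 0.2255]
eef_rot: [0.708, 0.706, -0.001, -0.004]
contact_force: [-0.2, -0.3, -2.0]
opening: 0.256
finger_force: 25.0
```

```bash
python3 - <<'E'
from h import *
s=st(); c=cal("wrist"); im=r.snapshot("wrist")
z=s["tool_pos"][2]-.0772+.009
for d in r.silhouettes("wrist","lid")[:1]:
    k=cont(d["pixels"]); w=plane(c,k,z); print(d["confidence"],cv2.minEnclosingCircle((w*1000).astype(np.float32)))
si=r.snapshot("side"); p=proj(cal("side"),[.575,.173,z])[0].astype(int)
cv2.imwrite("pics/g2.png",np.hstack([im[100:340,200:440],cv2.resize(si[max(0,p[1]-40):p[1]+40,p[0]-60:p[0]+60],(360,240))]))
E
```

```text
t 32.05 tcp [0.5748 0.172  0.2255] y-axis [ 1.    -0.002 -0.007] open 0.023 f 25.0 F [-0.2 -0.3 -2. ]
0.91 ((573.9212646484375, 174.15689086914062), 62.532623291015625)
```

View pics/g2.png

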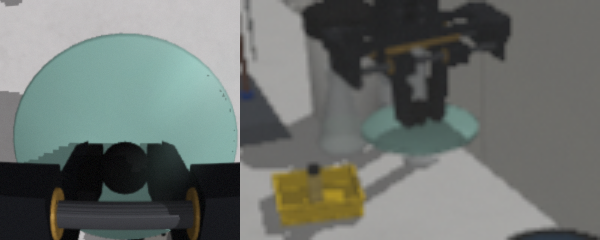

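Lid is held level, knob centred between the pads.

play_rows(translation=[[-0.01,0.004,0],[-0.025,0.008,0],[-0.035,0.012,0],[-0.035,0.012,0],[-0.035,0.012,0],[-0.025,0.009,0],[-0.01,0.004,0],[-0.003,0.002,0.01],[0,0,0.025],[0,0,0.02],[0,0,0.015],[0,0,0.008],[0,0,0],[0,0,0]], delta_rot=[[0,0,0],[0,0,0],[0,0,0],[0,0,0],[0,0,0],[0,0,0],[0,0,0],[0,0,0],[0,0,0],[0,0,0],[0,0,0],[0,0,0],[0,0,0],[0,0,0]], grip=[-0.6,-0.6,-0.6,-0.6,-0.6,-0.6,-0.6,-0.6,-0.6,-0.6,-0.6,-0.6,-0.6,-0.6])

```text
clock: 33.95
tool_pos: [0.6381, -0.0058, 0.1476]
eef_rot: [0.708, 0.706, -0.0, -0.003]
contact_force: [0.1, -0.4, -0.4]
opening: 0.258
finger_force: 25.0
```

play_rows(translation=[[0,-0.001,0.004],[0,0,0.003],[0,0,0.002],[0,0,0],[0,0,0]], delta_rot=[[0,0,0],[0,0,0],[0,0,0],[0,0,0],[0,0,0]], grip=[-0.6,-0.6,-0.6,-0.6,-0.6])

```text
clock: 34.58
tool_pos: [0.6365, -0.0058, 0.138]
eef_rot: [0.708, 0.706, -0.001, -0.003]
contact_force: [-0.8, 0.3, 1.7]
opening: 0.257
finger_force: 25.0
```

play_rows(translation=[[0,0,0],[0,0,0],[0,0,0],[0,0,0],[0,0,0],[0,0,-0.01],[0,0,-0.02],[0,0,-0.03],[0,0,-0.03],[0,-0.03,0],[0,-0.04,0],[0,-0.04,0],[0,-0.03,0],[0,-0.017,0],[0,0,0],[0,0,0]], delta_rot=[[0,0,0],[0,0,0],[0,0,0],[0,0,0],[0,0,0],[0,0,0],[0,0,0],[0,0,0],[0,0,0],[0,0,0],[0,0,0],[0,0,0],[0,0,0],[0,0,0],[0,0,0],[0,0,0]], grip=[-0.35,-0.2,-0.1,0,0,0,0,0,0,0.2,0.4,0.5,0.5,0.5,0.5,0.5])

```text
clock: 36.58
tool_pos: [0.4816, -0.0057, 0.2297]
eef_rot: [0.708, 0.706, 0.0, -0.002]
contact_force: [-0.1, -0.6, 0.7]
opening: 0.75
finger_force: 0.0
```

```bash
python3 - <<'E'
from h import *
st(); c=cal("wrist"); im=r.snapshot("wrist"); cv2.imwrite("pics/w7.png",im)
for t,z in (("dropper",.078),("lid",.071)):
  for d in r.silhouettes("wrist",t)[:1]:
    k=cont(d["pixels"]); w=plane(c,k,z); print(t,d["confidence"],cv2.minEnclosingCircle((w*1000).astype(np.float32)))
    m=np.zeros(im.shape[:2],np.uint8); cv2.fillPoly(m,[k],1)
    g=((im.max(2)<75)&(m>0)).astype(np.uint8); n,l,q,ce=cv2.connectedComponentsWithStats(g)
    for i in range(1,n):
        if q[i,4]>40: print("dark",q[i],ce[i],plane(c,ce[i],z).round(4))
r.snapshot("scene"); cs=cal("scene")
for d in r.silhouettes("scene","lid")[:1]:
    k=cont(d["pixels"]); print("lid scene",d["confidence"],cv2.minEnclosingCircle((plane(cs,k,.071)*1000).astype(np.float32)))
print([(np.round(d["point"],3).tolist(),round(d["confidence"],2)) for t in("dropper","lid") for d in r.look_for("scene",t)[:1]])
E
```

```text
t 36.58 tcp [ 0.4816 -0.0057  0.2297] y-axis [ 1.    -0.002 -0.003] open 0.066 f 0.0 F [-0.1 -0.6  0.7]
dropper 0.97 ((480.8209228515625, 71.89381408691406), 16.430234909057617)
dark [ 305   90   38   37 1067] [323.70290534 107.63917526] [[0.4801 0.0721]]
lid 0.76 ((633.0942993164062, -3.896883487701416), 62.94749069213867)
dark [431 194   7  44  48] [432.47916667 216.        ] [[ 0.5731 -0.0158]]
dark [490 195  28  29 629] [503.59618442 209.0445151 ] [[ 0.6454 -0.01  ]]
lid scene 0.59 ((636.5208129882812, -6.218414783477783), 65.11710357666016)
[([0.473, 0.062, 0.05], 0.64), ([0.63, -0.01, 0.073], 0.98)]
```

View pics/w7.png

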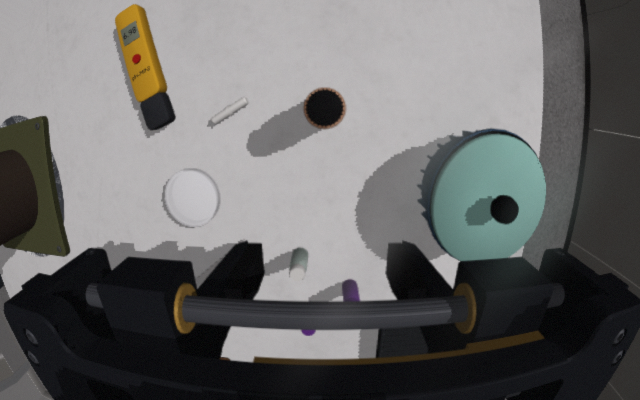

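Lid lies on the desiccator at (489,196), concentric by eye and measuring (0.634,-0.004). Dropper cap is at (324,107), upright.

play_rows(translation=[[0.02,0,0],[0.03,0,0],[0.022,-0.001,0],[0.006,0,0.02],[0,0,0.035],[0,0,0.035],[0,0,0.025],[0,0,0.013],[0,0,0.006],[0,0,0],[0,0,0]], delta_rot=[[0,0,0],[0,0,0],[0,0,0],[0,0,0],[0,0,0],[0,0,0],[0,0,0],[0,0,0],[0,0,0],[0,0,0],[0,0,0]], grip=[0.5,0.5,0.5,0.5,0.5,0.5,0.5,0.5,0.5,0.5,0.5], squeeze=15)

```text
clock: 38.3
tool_pos: [0.4789, 0.0727, 0.0959]
eef_rot: [0.708, 0.706, -0.0, -0.003]
contact_force: [0.5, 0.6, 0.8]
opening: 0.747
finger_force: 0.0
```

play_rows(translation=[[0,0,0],[0,0,0],[0,0,0],[0,0,0],[0,0,0],[0,0,0],[0,0,0],[0,0,0]], delta_rot=[[0,0,0],[0,0,0],[0,0,0],[0,0,0],[0,0,0],[0,0,0],[0,0,0],[0,0,0]], grip=[0.3,0.1,-0.05,-0.2,-0.4,-0.4,-0.4,-0.4])

```text
clock: 39.3
tool_pos: [0.4787, 0.0727, 0.0952]
eef_rot: [0.708, 0.706, -0.001, -0.003]
contact_force: [1.2, -0.1, 1.9]
opening: 0.391
finger_force: 15.0
```

play_rows(translation=[[0,0,-0.005],[0,0,-0.015],[0,0,-0.03],[0,0,-0.04],[0,0,-0.03],[-0.01,0,-0.01],[-0.025,0,0],[-0.04,0.01,0],[-0.04,0.015,0],[-0.04,0.02,0],[-0.04,0.02,0],[-0.04,0.025,0],[-0.035,0.02,0],[-0.02,0.01,0],[-0.008,0.004,0],[0,0,0],[0,0,0]], delta_rot=[[0,0,0],[0,0,0],[0,0,0],[0,0,0],[0,0,0],[0,0,0],[0,0,0],[0,0,0],[0,0,0],[0,0,0],[0,0,0],[0,0,0],[0,0,0],[0,0,0],[0,0,0],[0,0,0],[0,0,0]], grip=[-0.4,-0.4,-0.4,-0.4,-0.4,-0.4,-0.4,-0.4,-0.4,-0.4,-0.4,-0.4,-0.4,-0.4,-0.4,-0.4,-0.4])

```text
clock: 41.42
tool_pos: [0.6021, -0.2246, 0.2231]
eef_rot: [0.707, 0.707, -0.001, -0.004]
contact_force: [-0.4, -0.2, -0.6]
opening: 0.393
finger_force: 15.0
```

```bash
python3 - <<'E'
from h import *
s=st(); c=cal("wrist")
c1=("wrist",c[1],np.array([.5571,-.0455,.3848]),R.from_matrix([[1,.001,.002],[-.001,.957,.29],[-.001,-.29,.957]]))
print("tray corners",plane(c1,[(318,208),(397,207),(391,296),(318,298)],.025).round(3).tolist())
r.snapshot("wrist"); r.snapshot("scene")
for n in ("wrist","scene"):
    for t in ("dropper","lid","spill_tray"): print(n,t,[(np.round(d["point"],3).tolist(),round(d["confidence"],2)) for d in r.look_for(n,t)[:2]])
d=r.silhouettes("wrist","lid")
if d: print(cv2.minEnclosingCircle((plane(c,cont(d[0]["pixels"]),.071)*1000).astype(np.float32)))
E
```

```text
t 41.42 tcp [ 0.6021 -0.2246  0.2231] y-axis [ 1.    -0.001 -0.007] open 0.035 f 15.0 F [-0.4 -0.2 -0.6]
tray corners [[0.548, -0.16], [0.646, -0.159], [0.65, -0.291], [0.547, -0.292]]
wrist dropper [([0.603, -0.211, 0.193], 0.94)]
wrist lid [([0.638, -0.065, 0.069], 0.55)]
wrist spill_tray [([0.596, -0.213, 0.0], 0.69)]
scene dropper [([0.596, -0.239, 0.167], 0.6)]
scene lid [([0.626, -0.004, 0.076], 0.7)]
scene spill_tray [([0.602, -0.222, 0.004], 0.81), ([0.595, -0.238, 0.165], 0.55)]
((638.6323852539062, -58.47625732421875), 34.68463897705078)
```

play_rows(translation=[[0,-0.002,0.02],[0,0,0.03],[0,0,0.03],[0,0,0.02],[0,0,0.01],[0,0,0.006],[0,0,0],[0,0,0]], delta_rot=[[0,0,0],[0,0,0],[0,0,0],[0,0,0],[0,0,0],[0,0,0],[0,0,0],[0,0,0]], grip=[-0.4,-0.4,-0.4,-0.4,-0.4,-0.4,-0.4,-0.4])

```text
clock: 42.88
tool_pos: [0.6004, -0.2258, 0.1082]
eef_rot: [0.708, 0.706, -0.001, -0.003]
contact_force: [0.6, 0.4, -1.0]
opening: 0.392
finger_force: 15.0
```

play_rows(translation=[[0,0,0.004],[0,0,0.003],[0,0,0.002],[0,0,0.001],[0,0,0],[0,0,0]], delta_rot=[[0,0,0],[0,0,0],[0,0,0],[0,0,0],[0,0,0],[0,0,0]], grip=[-0.4,-0.4,-0.4,-0.4,-0.4,-0.4])

```text
clock: 43.62
tool_pos: [0.5998, -0.2256, 0.0983]
eef_rot: [0.708, 0.706, -0.001, -0.003]
contact_force: [-2.4, 0.7, 5.8]
opening: 0.392
finger_force: 15.0
```

play_rows(translation=[[0,0,0],[0,0,0],[0,0,0],[0,0,0],[0,0,0],[0,0,0],[0,0,-0.01],[0,0,-0.025],[0,0,-0.04],[0,0,-0.035],[0.01,-0.02,-0.01],[0.02,-0.04,0],[0.02,-0.04,0],[0.01,-0.03,0],[0,-0.015,0],[0,0,0],[0,0,0]], delta_rot=[[0,0,0],[0,0,0],[0,0,0],[0,0,0],[0,0,0],[0,0,0],[0,0,0],[0,0,0],[0,0,0],[0,0,0],[0,0,0],[0,0,0],[0,0,0],[0,0,0],[0,0,0],[0,0,0],[0,0,0]], grip=[-0.15,-0.1,0,0.1,0.2,0.25,0.25,0.25,0.25,0.25,0.25,0.25,0.25,0.1,0,0,0], squeeze=8)

```text
clock: 45.75
tool_pos: [0.4569, -0.1659, 0.2189]
eef_rot: [0.708, 0.706, -0.0, -0.002]
contact_force: [1.5, 0.7, -0.7]
opening: 0.501
finger_force: 0.0
```

```bash
python3 - <<'E'
from h import *
s=st(); c=cal("wrist"); im=r.snapshot("wrist"); cv2.imwrite("pics/w8.png",im)
for d in r.silhouettes("wrist","vial_green"):
    k=cont(d["pixels"]); m=np.zeros(im.shape[:2],np.uint8); cv2.fillPoly(m,[k],1)
    g=((im.min(2)>195)&(m>0)).astype(np.uint8); ys,xs=np.nonzero(g)
    print(round(d["confidence"],2),k.mean(0),im[m>0].mean(0).round(), len(xs), plane(c,[xs.mean(),ys.mean()],.047).round(4) if len(xs) else "", plane(c,k.mean(0),.03).round(4))
r.snapshot("scene")
print([(np.round(d["point"],3).tolist(),round(d["confidence"],2)) for t in ("vial_green","dropper") for d in r.look_for("scene",t)])
E
```

```text
t 45.75 tcp [ 0.4569 -0.1659  0.2189] y-axis [ 1.    -0.002 -0.004] open 0.044 f 0.0 F [ 1.5  0.7 -0.7]
0.62 [331.3943662  183.74647887] [98. 39. 74.] 0  [[ 0.4618 -0.1553]]
0.56 [383.31343284 150.58208955] [99. 53. 80.] 0  [[ 0.5079 -0.1248]]
[([0.507, -0.125, 0.031], 0.5), ([0.452, -0.091, 0.03], 0.48), ([0.458, -0.162, 0.033], 0.45), ([0.589, -0.234, 0.057], 0.74)]
```

View pics/w8.png

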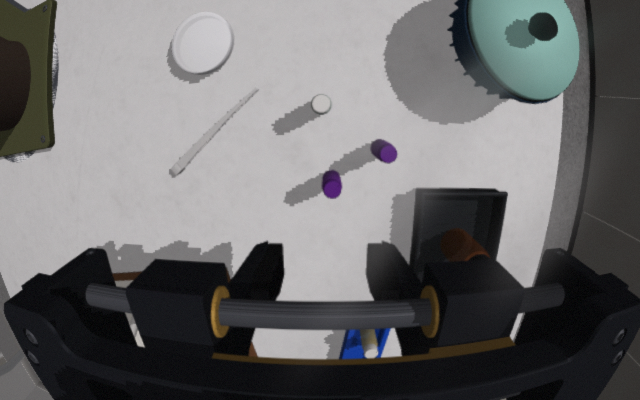

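Green vial with the white cap is at (321,104), with the purple vials at (386,152) and (332,185) left alone. The dropper stands in the grey tray at (465,247).

```bash
python3 - <<'E'
from h import *
c=cal("wrist"); s=cal("scene"); print(plane(c,(321,104),.047),plane(c,(322,108),.03), tri([(c,(321,104)),(s,(316,219))]))
cr=("wrist",c[1],np.array([.4872,-.4158,.3849]),R.from_matrix([[1,.001,.002],[-.001,.957,.29],[-.001,-.29,.957]]))
p=plane(cr,[(343,45),(333,115)],.051); print("rack caps",p.round(4),p.mean(0),"dir",np.degrees(np.arctan2(*(p[0]-p[1])[::-1])),np.linalg.norm(p[0]-p[1]))
E
```

```text
[[ 0.4520364  -0.08455998]] [[ 0.45258527 -0.08756568]] [ 0.45343609 -0.08555277  0.04875633]
rack caps [[ 0.5063 -0.342 ]
 [ 0.4956 -0.4188]] [ 0.50094772 -0.38037196] dir 82.12344185581054 0.07751758669836092
```

play_rows(translation=[[0.02,-0.002,0],[0.035,-0.002,0],[0.02,0,0],[0.005,0,0.015],[0,0,0.035],[0,0,0.035],[0,0,0.025],[0,0,0.015],[0,0,0.007],[0,0,0],[0,0,0]], delta_rot=[[0,0,0],[0,0,0],[0,0,0],[0,0,0],[0,0,0],[0,0,0],[0,0,0],[0,0,0],[0,0,0],[0,0,0],[0,0,0]], grip=[0,0,0,0,0,0,0,0,0,0,0], squeeze=8)

```text
clock: 47.38
tool_pos: [0.4515, -0.0853, 0.0874]
eef_rot: [0.708, 0.706, -0.0, -0.003]
contact_force: [-0.2, 0.7, 0.1]
opening: 0.497
finger_force: 0.0
```

play_rows(translation=[[0,0,0],[0,0,0],[0,0,0],[0,0,0],[0,0,0],[0,0,0],[0,0,0],[0,0,0]], delta_rot=[[0,0,0],[0,0,0],[0,0,0],[0,0,0],[0,0,0],[0,0,0],[0,0,0],[0,0,0]], grip=[-0.15,-0.3,-0.45,-0.6,-0.8,-1,-1,-1])

```text
clock: 48.38
tool_pos: [0.4511, -0.0852, 0.0868]
eef_rot: [0.708, 0.706, -0.001, -0.003]
contact_force: [-0.6, -0.0, 1.3]
opening: 0.204
finger_force: 7.9
```

play_rows(translation=[[0,0,-0.005],[0,0,-0.015],[0,0,-0.035],[0,0,-0.04],[0,0,-0.035],[-0.01,0,-0.02],[-0.025,0.004,0],[-0.04,0.007,0],[-0.04,0.007,0],[-0.04,0.007,0],[-0.04,0.007,0],[-0.04,0.007,0],[-0.035,0.006,0],[-0.02,0.004,0],[-0.005,0,0],[0,0,0],[0,0,0],[0,0,0],[0,0,0]], delta_rot=[[0,0,0],[0,0,0],[0,0,0],[0,0,0],[0,0,0],[0,0,0],[0,0,0],[0,0,0],[0,0,0],[0,0,0],[0,0,0],[0,0,0],[0,0,0],[0,0,0],[0,0,0],[0,0,4],[0,0,4.5],[0,0,0],[0,0,0]], grip=[-1,-1,-1,-1,-1,-1,-1,-1,-1,-1,-1,-1,-1,-1,-1,-1,-1,-1,-1])

```text
clock: 50.75
tool_pos: [0.5004, -0.3801, 0.2357]
eef_rot: [0.758, 0.653, -0.001, -0.003]
contact_force: [-0.2, 0.5, -0.7]
opening: 0.2
finger_force: 7.9
```

```bash
python3 - <<'E'
from h import *
s=st(); M=R.from_quat(s["eef_rot"]).as_matrix(); print(M.round(3).tolist())
t=np.array([.5005,-.3805,.098])
print("tool delta",(M.T@(t-s["tool_pos"])).round(4))
# rack and held vial seen by the fixed cameras
for n in ("scene","side"):
    r.snapshot(n); print(n,[(np.round(d["point"],3).tolist(),round(d["confidence"],2)) for d in r.look_for(n,"vial_green")])
E
```

```text
t 50.75 tcp [ 0.5004 -0.3801  0.2357] y-axis [ 0.989 -0.148 -0.007] open 0.018 f 7.9 F [-0.2  0.5 -0.7]
[[0.148, 0.989, -0.006], [0.989, -0.148, 0.004], [0.003, -0.007, -1.0]]
tool delta [-0.0008  0.0011  0.1377]
scene [([0.504, -0.125, 0.028], 0.65), ([0.459, -0.162, 0.034], 0.57)]
side [([0.506, -0.13, 0.029], 0.59), ([0.458, -0.166, 0.029], 0.47), ([0.498, -0.385, 0.173], 0.42)]
```

play_rows(translation=[[0,0,0.02],[0,0,0.03],[0,0,0.035],[0,0,0.025],[-0.001,0.001,0.015],[0,0,0.008],[0,0,0],[0,0,0]], delta_rot=[[0,0,0],[0,0,0],[0,0,0],[0,0,0],[0,0,0],[0,0,0],[0,0,0],[0,0,0]], grip=[-1,-1,-1,-1,-1,-1,-1,-1])

```text
clock: 51.95
tool_pos: [0.5009, -0.3819, 0.1033]
eef_rot: [0.758, 0.652, -0.001, -0.003]
contact_force: [0.1, 0.1, -0.3]
opening: 0.201
finger_force: 7.9
```

play_rows(translation=[[0.001,0,0.005],[0,0,0.004],[0,0,0.002],[0,0,0.001],[0,0,0],[0,0,0]], delta_rot=[[0,0,0],[0,0,0],[0,0,0],[0,0,0],[0,0,0],[0,0,0]], grip=[-1,-1,-1,-1,-1,-1])

```text
clock: 52.7
tool_pos: [0.5007, -0.3806, 0.0905]
eef_rot: [0.758, 0.652, -0.001, -0.003]
contact_force: [0.8, -0.4, 0.9]
opening: 0.2
finger_force: 7.9
```

play_rows(translation=[[0,0,0],[0,0,0],[0,0,0],[0,0,0],[0,0,0],[0,0,-0.01],[0,0,-0.02],[0,0,-0.04],[0,0,-0.04],[0,0,-0.03],[-0.03,0,-0.01],[-0.04,0,0],[-0.02,0,0],[0,0,0],[0,0,0]], delta_rot=[[0,0,0],[0,0,0],[0,0,0],[0,0,0],[0,0,0],[0,0,0],[0,0,0],[0,0,0],[0,0,0],[0,0,0],[0,0,0],[0,0,0],[0,0,0],[0,0,0],[0,0,0]], grip=[-0.5,-0.4,-0.3,-0.2,-0.2,-0.2,-0.2,-0.2,-0.2,-0.2,0,0,0,0,0])

```text
clock: 54.58
tool_pos: [0.4886, -0.4686, 0.2408]
eef_rot: [0.758, 0.652, -0.0, -0.003]
contact_force: [1.5, 0.8, 0.9]
opening: 0.5
finger_force: 0.0
```

```bash
python3 - <<'E'
from h import *
st()
im=r.snapshot("wrist"); c=cal("wrist")
print("rack vial px expect",proj(c,[[.5005,-.3805,.051],[.5063,-.342,.051],[.4956,-.4188,.051]]).round())
d=r.silhouettes("wrist","vial_rack")
if d:
    k=cont(d[0]["pixels"]); m=np.zeros(im.shape[:2],np.uint8); cv2.fillConvexPoly(m,cv2.convexHull(k),1)
    m=cv2.dilate(m,np.ones((9,9)))
    g=((im.min(2)>130)&(m>0)).astype(np.uint8); n,l,q,ce=cv2.connectedComponentsWithStats(g)
    for i in range(1,n):
        if q[i,4]>30: print("white",q[i],ce[i].round(1),plane(c,ce[i],.051).round(4))
for n in ("wrist","scene","side"):
    if n!="wrist": r.snapshot(n)
    for t in ("vial_green","vial_black","dropper","lid","crucible"):
        print(n,t,[(np.round(d["point"],3).tolist(),round(d["confidence"],2)) for d in r.look_for(n,t)])
sc=cal("scene"); r.snapshot("scene")
for t,z in (("lid",.071),):
    for d in r.silhouettes("scene",t)[:1]: print(cv2.fitEllipse((plane(sc,cont(d["pixels"]),z)*1000).astype(np.float32)))
for t in ("dropper","vial_black"):
    for d in r.silhouettes("scene",t)[:1]:
        k=cont(d["pixels"]); print(t,k.mean(0),cv2.minAreaRect(k))
E
```

```text
t 54.58 tcp [ 0.4886 -0.4686  0.2408] y-axis [ 0.989 -0.149 -0.006] open 0.044 f 0.0 F [1.5 0.8 0.9]
rack vial px expect [[325.  96.]
 [325.  53.]
 [326. 140.]]
white [ 295   28   60  138 1595] [327.  91.] [[ 0.5031 -0.3762]]
white [316  43  18  16 228] [324.6  50.4] [[ 0.5065 -0.3399]]
white [317  87  18  17 237] [325.9  94.7] [[ 0.5017 -0.3793]]
white [316 131  18  18 249] [324.7 139.7] [[ 0.4948 -0.4183]]
wrist vial_green [([0.503, -0.38, 0.05], 0.85)]
wrist vial_black []
wrist dropper []
wrist lid []
wrist crucible []
scene vial_green [([0.457, -0.163, 0.034], 0.47), ([0.499, -0.386, 0.036], 0.43)]
scene vial_black [([0.506, 0.334, 0.028], 0.49)]
scene dropper [([0.589, -0.233, 0.054], 0.59)]
scene lid [([0.632, -0.009, 0.074], 0.71)]
scene crucible []
side vial_green []
side vial_black [([0.502, 0.34, 0.033], 0.45)]
side dropper []
side lid [([0.63, -0.009, 0.073], 0.9), ([0.506, 0.346, 0.012], 0.31)]
side crucible []
((637.2681884765625, -4.684185028076172), (121.65912628173828, 127.62689971923828), 142.88214111328125)
dropper [403.91025641 229.92307692] ((403.5, 230.0), (32.0, 17.0), 90.0)
```

The green vial's cap sits where the middle cell should put it, evenly between the two fixed caps. The lid measures (0.637,-0.005), level with the desiccator centre. The dropper and the black-capped vial are in their trays and the gripper touches nothing, so I'm handing in.

```bash
python3 -c "
from plant import r
print(r.finish_job())"
```

```text
the job is handed in; nothing more can be done
None
```

I handed the job in at about 55 s of the 134 s. The crucible is in the desiccator under the centred lid, the green vial is in the middle rack cell, the black-capped vial is in the yellow tray and the dropper bottle is in the grey tray. All of this was checked in the cameras, though no verdict came back.

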